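# Date-stamp the top fridge label

## Task

Put the date on the top fridge label (the tray with the green heading): set the self-inking stamp square and centred in the label's ruled box, right way up with its white window (and the white strip on its top) away from the green heading, and press its head all the way down to the stop without leaning hard on it. Let the head come fully up, lift the stamp off, and stand it back in the middle of its cork coaster. Do not mark anything else with the stamp, keep it off the blue-headed freezer tray, and leave the jars, marker, whisk and bowl where they are.

Things in the scene. Friction and masses are not known exactly. Their poses are not given: they have to be found in the camera images.
- stamp: Loose self-inking date stamp, about 0.16 kg, standing on the coaster. Origin: centre of its foot's underside; z up. Grey foot frame 42 (x) by 58 (y) by 7 mm with a red ink pad above; black box-shaped head 38 (x) by 64 (y) mm, from 40 to 95 mm above the underside. Grip the head across its 38 mm (fingers closing along x); lifting the head lifts it all. White window on its front (-x).
- stamp_head (a joint): How far the head is pressed down over the foot, m: 0 = fully up (rest), 0.018 = hard stop. The spring resists with 4 N when the head begins to move, rising evenly to 14 N at the stop; past that the force rises steeply. Over 60 N on the label is leaning hard. Pressed more than 8 mm, it inks whatever is under the foot.
- stamp_top (a point): Centre of the top face of the stamp's head, 95 mm above the foot's underside when the head is up (77 mm when pressed home). The top is grey with a white strip along its front (-x) edge, the same side as the white window.
- stamp_front (a point): Middle of the lower front edge of the stamp's foot, 21 mm along the stamp's -x from its origin; the white window is on this side.
- fridge_tray: Fixed beech tray 88 (x) by 114 (y) mm, 36 mm high, walls 7 mm, green tape along its back (+x) wall, thumb notch in its front; origin: centre of its underside. In it a solid stack of card labels 72 by 98 mm. The top one has a green heading strip along its +x edge and a ruled box 50 (x) by 71 (y) mm. Labels left vary: the top one lies 14 to 32 mm above the tray's underside; this is not reported.
- fridge_tray_box (a point): Centre of the fridge label's ruled box, projected up to the height of the tray's rim (36 mm above its underside); it lies 5 mm along the tray's -x from the tray's centre. The stamp's foot belongs centred under this point, its x and y along the tray's, 4 to 22 mm below the rim depending on the labels left.
- freezer_tray: The same kind of tray with blue tape and a blue-headed label (freezer labels), fixed. Leave it alone.
- coaster: Cork coaster where the stamp lives, fixed, 110 by 110 mm, 6 mm thick; origin at the centre of its underside. Its top is 6 mm above the table.
- jar_a: Amber jam jar with a brass lid, 68 mm across, 78 mm tall; origin at its underside. Leave it.
- jar_b: Tomato jar with a red lid, 68 mm across, 78 mm tall; origin at its underside. Leave it.
- marker: White marker pen with a black cap, lying, 120 mm long, 20 mm thick; origin under its middle. Leave it.
- whisk: Steel whisk, lying, 300 mm long, up to 75 mm high; origin under its middle, x along it. Leave it.
- bowl: Blue plastic bowl, 240 mm across, 100 mm high; origin at its underside. Leave it.
There are look-alikes about, which are no part of the job. Leave any purple look-alike of the stamp alone.

How it is judged:
By the outcome, as a careful person would: the job done as asked, in the order asked, and still so for the second after the job is handed in, with the robot touching nothing.
It also fails if it takes over 58 s, if anything falls off the work surface, if the arm or the gripper's body presses on something with over 40 N, if the wrist force passes 120 N, or if a joint passes its speed limit or range.

## Robot

A 7-joint arm with a two-finger parallel gripper is mounted at the origin on the work surface. World frame = base frame: x ahead of the robot, y to its left, z up, the work surface at z = 0. Lengths are in mm, angles in rad, forces in N, time in s.
With the tool pointing down it reaches from about 400 to 925 mm from the base axis. Payload 4.1 kg.
Tool frame: the origin (TCP) lies at the centre of the arm's flange, where the gripper is bolted on; the fingertips stand 173 mm ahead of it and the grasp point (between the pads) lies ahead of it (tcp_to_grasp is the z of the grasp point in the tool frame, in mm); z points along the fingers, y is the line along which they close (so a half turn about z gives the same grasp; the last joint's range is limited). The gripper opens to 85 mm and grips with 20 to 120 N. Pads are 22 mm wide; open, the fingers measure 114 mm over their backs; the gripper's body (76 mm by 85 mm) begins 54 mm behind the grasp point. The pads swing forward as they close: fully open they stand 13 mm farther back than shut.
Start: joints at [1.032, 0.398, 0.045, 1.537, -0.019, 1.207, -0.051], TCP at [276.776, -588.144, 404.747] pointing down, gripper open.
Joint ranges: [-2.82, 2.82], [-0.49, 2.23], [-1.37, 1.46], [0, 2.46], [-1.36, 4.5], [0.23, 2], [-2.94, 2.94]. Speed limits (rad/s): [2.57, 2.57, 3.14, 3.14, 3.14, 3.14, 3.14].

## Interface

Orientations are given as a 3x3 rotation matrix whose columns are the frame's x, y, z axes.
In Python, from workcell import * gives the robot as it stands.
- The arm moves only by the tool apply_moves, never from a script. Its argument "commands" is one flat list of numbers, 6 for each row, row after row: the shift along the tool's x, y, z in mm, then the turn, a rotation vector about the tool's x, y, z in rad. A call has 1 to 20 rows; each row shifts and turns the commanded pose from where the row before left it, along the tool's axes as they then stand; what a row does not reach is not made up. A row lasts 1/10 s, in which the tool goes at most 50 mm and 8.59 degrees, less where a joint would pass 70% of its speed; a pose out of reach is approached as far as the arm can. A call is refused whole if a number of a shift passes 50 or a number of a turn 0.15, either way. A call with a gripper value outside its range is refused whole. "hand" is the closure, from 0 (fully open) to 1 (shut), set as the call begins (left out, the last holds). The fingers move at their own pace and stop on an object; the grip force is fixed at half the most. Time passes only in rows, so rows that do not move let the fingers close. It gives the time, the measured TCP pose, the force, the opening and the grip force at its end, in the units of the state.
- get_state(): the state, without advancing time (a new reading comes with each control period).
- capture(name): name is "side" or "top"; returns the picture (480x640x3 uint8, blue, green, red); there is no depth.
- calibration(name): a dict with "camera_matrix" (3x3 intrinsics, pixels), "distortion" ([k1, k2, p1, p2, k3] as OpenCV has them; the pictures are not rectified), "eye" and "attitude" of the camera in the world. Camera axes: x right, y up, looking along -z (the intrinsics and any distortion apply to the point x, -y, -z); pixel columns grow to the right and rows downward; lengths in mm; the calibration is good to about 2 mm. A picture is of the moment at which its call begins. calibration takes no time and is no camera call.
- hand_in(): hands the job in; it is judged then, once.
The state is a dict: "time": time; "joint_positions": joint angles; "qvel": joint speeds; "tau": joint torques, N m; "tcp_pos": TCP position; "tool_rot": TCP orientation; "wrist_force": force on the tool from outside, world axes, zero at the start; "moment": the same for the moment, N m; "grip_width": opening from 0.0 (shut) to 1.0 (fully open); "grip_force": force on a finger pad.
Only numpy, scipy, OpenCV 4.12 (cv2) and the standard library are available. Lean on these libraries where they do the work, as an engineer would, in place of code of your own. Each camera call takes 0.05 s, during which the arm holds its last target. There are 200 camera calls.

## Working session

There is one attempt and no reset: what is moved stays moved. The work goes in short steps, Python scripts to look and compute and a tool call to move; the robot and the scene stay as the last step left them, time stands still between calls to the robot, and variables do not carry over. Pictures are saved under pics/ and viewed, at most 10 in all, crops included, and the job is handed in when it is done.

Besides the shell and the picture viewer there is one more tool, called after "Call:" by a JSON object that holds its "op" and its "data". apply_moves: Moves the arm, as the interface text tells. Its arguments: {"type":"object","properties":{"commands":{"type":"array"},"hand":{"type":"number"}},"required":["commands"]}

```bash
mkdir -p pics; python3 - <<'E'
from workcell import *
import cv2
s=get_state();print(s)
for n in("top","side"):
    cv2.imwrite(f"pics/{n}0.png",capture(n));print(calibration(n))
E
```

```text
{'time': 0.0, 'joint_positions': array([ 1.0320267 ,  0.39922875,  0.04501751,  1.53786408, -0.018707  ,
        1.20687271, -0.05069579]), 'qvel': array([-0.00018307, -0.00097725,  0.00137438,  0.00186278, -0.00041658,
       -0.00115732, -0.0004386 ]), 'tau': array([-2.62373569e-04, -4.75126183e+01,  1.36493403e+00, -2.54218823e+01,
        1.15828394e-02,  9.32591764e-03, -8.56253138e-06]), 'tcp_pos': array([ 276.65611014, -587.87382616,  403.64611837]), 'tool_rot': array([[ 9.04794714e-01,  4.25846968e-01, -9.41402649e-04],
       [ 4.25847990e-01, -9.04793107e-01,  1.70943188e-03],
       [-1.23818246e-04, -1.94757935e-03, -9.99998096e-01]]), 'wrist_force': array([-0.1236711 , -1.09995696, -0.1861973 ]), 'moment': array([-0.00223873,  0.03274005, -0.01710724]), 'grip_force': 0.0, 'grip_width': 0.9975415121168675}
{'camera_matrix': array([[498.76589395,   0.        , 317.50615769],
       [  0.        , 498.76589395, 234.70575309],
       [  0.        ,   0.        ,   1.        ]]), 'distortion': array([-0.12727508,  0.        ,  0.        ,  0.        ,  0.        ]), 'eye': array([ 336.05014193,   25.62871665, 1208.7263187 ]), 'attitude': array([[ 0.0735823 ,  0.97219102, -0.22232918],
       [-0.99728295,  0.07251599, -0.01296716],
       [ 0.00351587,  0.22267926,  0.97488542]])}
{'camera_matrix': array([[506.4886458 ,   0.        , 320.17245229],
       [  0.        , 506.4886458 , 241.8573462 ],
       [  0.        ,   0.        ,   1.        ]]), 'distortion': array([0.04045098, 0.        , 0.        , 0.        , 0.        ]), 'eye': array([ 522.16320738,  873.08429025, 1110.78615999]), 'attitude': array([[-0.99744515,  0.04437383, -0.05598341],
       [-0.06968738, -0.77676554,  0.6259225 ],
       [-0.0157114 ,  0.62822469,  0.77787331]])}
```

View pics/top0.png

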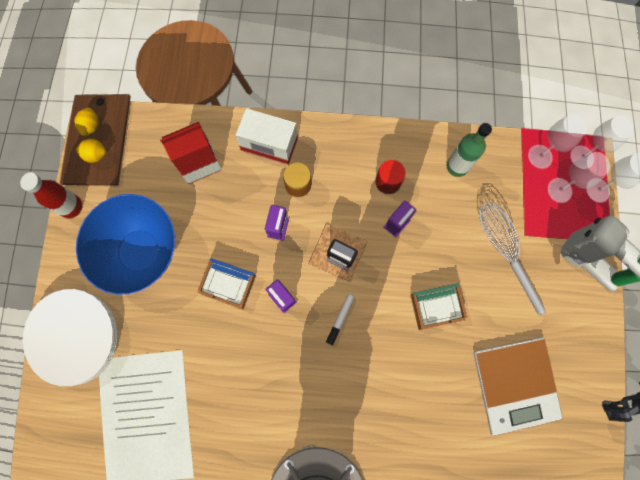

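View pics/side0.png

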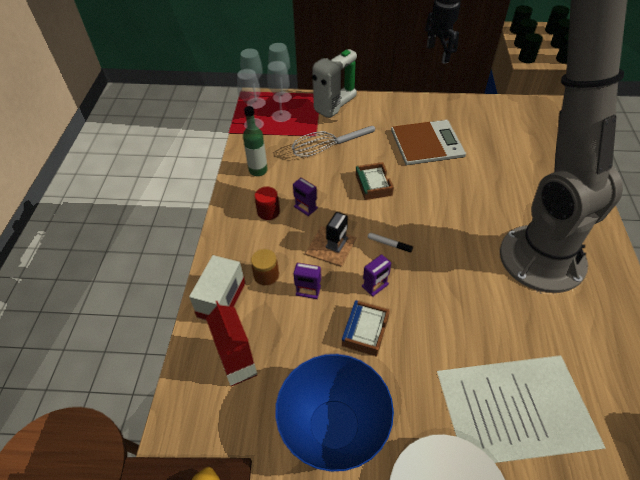

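Candidates for the stamp in the top view: the black one on the coaster (343,253), and purple ones at (277,221), (400,218) and (281,296). The black one on the coaster fits the description. The green-headed tray is at (438,306) and the blue one at (228,283). I'll confirm in an enlarged crop.

```bash
cat > h.py <<'E'
import numpy as np,cv2
from workcell import *
def ray(n,uv):
    c=calibration(n);p=cv2.undistortPoints(np.array(uv,float).reshape(-1,1,2),c["camera_matrix"],c["distortion"])[:,0]
    d=np.c_[p[:,0],-p[:,1],-np.ones(len(p))]@c["attitude"].T
    return c["eye"],d
def onz(n,uv,z):
    e,d=ray(n,uv);return e+d*((z-e[2])/d[:,2])[:,None]
E
python3 - <<'E'
import cv2,numpy as np
t=cv2.imread("pics/top0.png");s=cv2.imread("pics/side0.png")
f=lambda im,x,y,w,h:cv2.resize(im[y:y+h,x:x+w],(400,300),interpolation=cv2.INTER_CUBIC)
a=np.hstack([f(t,303,218,80,60),f(t,398,276,80,60)]);b=np.hstack([f(s,297,205,80,60),f(s,335,150,80,60)])
cv2.imwrite("pics/crop.png",np.vstack([a,b]))
E
```

```text
(no output)
```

View pics/crop.png

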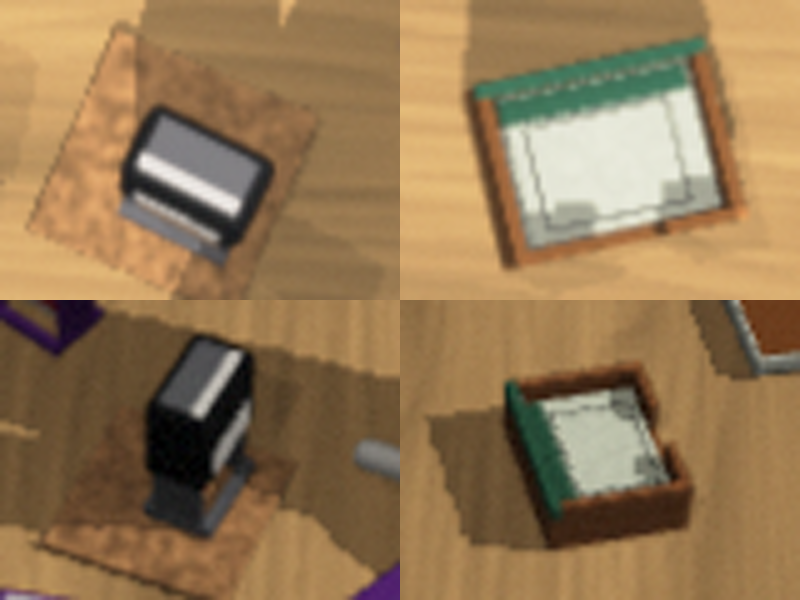

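The crop confirms it: a black stamp on cork, with its white strip on the image-bottom side (world -x), and a tray with a green heading on its +x side. Next I measure them.

```bash
cat > m.py <<'E'
from h import *
def px(x0,y0,pts): return [((a+.5)/5-.5+x0,(b+.5)/5-.5+y0) for a,b in pts]
np.set_printoptions(precision=1,suppress=True)
t=cv2.imread("pics/top0.png");s=cv2.imread("pics/side0.png")
out=[]
for n,im,x0,y0,tx,ty in(("top",t,303,218,398,276),("side",s,297,205,335,150)):
    k=8
    big=cv2.resize(im[ty:ty+60,tx:tx+80],None,fx=k,fy=k,interpolation=cv2.INTER_CUBIC)
    h,S,v=[c.astype(int) for c in cv2.split(cv2.cvtColor(big,cv2.COLOR_BGR2HSV))]
    green=(h>55)&(h<95)&(S>80); label=(S<60)&(v>130); brown=((h<18)|(h>170))&(S>105)&(v<(185 if n=="top" else 120))
    m=((green|brown|label)*255).astype(np.uint8)
    m=cv2.morphologyEx(m,cv2.MORPH_OPEN,np.ones((17,17)));m=cv2.morphologyEx(m,cv2.MORPH_CLOSE,np.ones((25,25)))
    c=max(cv2.findContours(m,0,1)[0],key=cv2.contourArea)
    q=cv2.convexHull(c);p=cv2.approxPolyDP(q,12,True)[:,0]
    print(n,"tray poly",((p+.5)/k-.5+[tx,ty]).tolist())
    cv2.polylines(big,[p.reshape(-1,1,2)],True,(0,0,255),1)
    # stamp top: grey + white
    b2=cv2.resize(im[y0:y0+60,x0:x0+80],None,fx=k,fy=k,interpolation=cv2.INTER_CUBIC)
    h,S,v=[c.astype(int) for c in cv2.split(cv2.cvtColor(b2,cv2.COLOR_BGR2HSV))]
    m=((S<60)&(v>85)*1).astype(np.uint8)
    N,l,st,ce=cv2.connectedComponentsWithStats(m)
    for i in range(1,N):
        if st[i,4]>600:
            r=cv2.minAreaRect(np.argwhere(l==i)[:,::-1].astype(np.float32));B=(cv2.boxPoints(r)+.5)/k-.5+[x0,y0]
            print(n,"comp",st[i,4],((np.array(r[0])+.5)/k-.5+[x0,y0]),onz(n,B,101)[:,:2].tolist())
            cv2.polylines(b2,[cv2.boxPoints(r).astype(int).reshape(-1,1,2)],True,(0,0,255),1)
    out.append(np.hstack([big,b2]))
cv2.imwrite("pics/meas.png",cv2.resize(np.vstack(out),(800,600)))
co=onz("top",px(303,218,[(122,22),(320,120),(28,232)]),6);print("coaster",co,(co[1]+co[2])/2)
E
python3 m.py
```

```text
top tray poly [[458.5625, 275.5625], [464.6875, 299.9375], [464.6875, 319.9375], [418.3125, 329.8125], [410.3125, 298.0625], [411.0625, 275.5625]]
top comp 17922 [342. 251.] [[552.0129900727752, 12.464334034279673], [578.9713798352008, 1.6110188174090254], [558.3342768173553, -47.75925046182266], [531.5859132372249, -36.696594190813244]]
top comp 7498 [337.3 262.5] [[531.694341551397, 17.024886072185694], [544.3578109315831, 11.738183381475254], [524.477887922591, -34.50391499330797], [511.9084010214731, -29.129160481123233]]
side tray poly [[382.8125, 163.1875], [393.1875, 186.8125], [391.8125, 195.1875], [366.0625, 199.6875], [346.8125, 196.0625], [341.6875, 179.3125], [343.4375, 174.0625], [359.3125, 166.1875]]
side comp 3786 [339.6 221. ] [[564.1889755288582, 6.97348971052827], [542.1836299561076, -41.96918210155809], [532.4336171948119, -33.87225383420298], [554.5585664263565, 14.699062124128773]]
side comp 2274 [342.9 232. ] [[551.0349695726239, 43.8515697662516], [532.1508063827938, -0.8370844977970364], [524.8387888367097, 4.629231918465848], [543.8160304352028, 49.08188184615369]]
side comp 2871 [372.3 235.9] [[475.4710327888246, 40.52140457558062], [472.70542826172755, 20.867539796721303], [448.4108572756245, 25.859921495337744], [451.38943011662883, 45.39873339531505]]
coaster [[644.4  20.5   6. ]
 [601.9 -80.6   6. ]
 [535.5  58.9   6. ]] [568.7 -10.8   6. ]
```

View pics/meas.png

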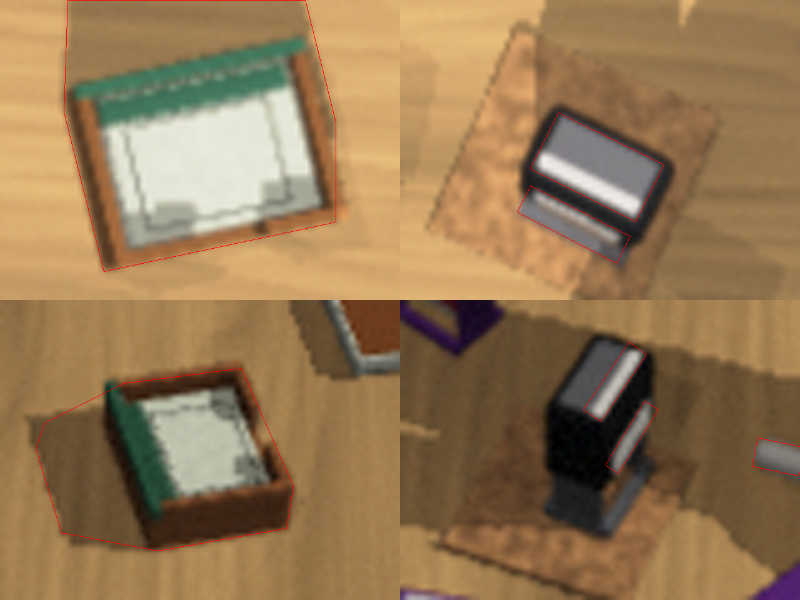

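The overlay shows the stamp-top rectangle fits. The tray mask leaks into shadow, so I use hand-picked rim corners cast to their known heights.

```bash
cat > t.py <<'E'
from m import *
print("----")
def fit(P,Q): # Q local -> P world, rigid
    P=np.array(P)[:,:2];Q=np.array(Q,float);p=P-P.mean(0);q=Q-Q.mean(0)
    th=np.arctan2((q[:,0]*p[:,1]-q[:,1]*p[:,0]).sum(),(q*p).sum());R=np.array([[np.cos(th),-np.sin(th)],[np.sin(th),np.cos(th)]])
    t=P.mean(0)-R@Q.mean(0);return th,t,t+R@[-5,0],P-(Q@R.T+t)
np.set_printoptions(precision=3,suppress=True)
T=np.vstack([onz("top",px(398,276,[(72,92),(305,38)]),36),onz("top",px(398,276,[(105,270),(335,222)]),0)])
print("top",*fit(T,[(44,57),(44,-57),(-44,57),(-44,-57)]))
S=np.vstack([onz("side",px(335,150,[(110,82),(240,67),(293,187)]),36),onz("side",px(335,150,[(158,249),(288,227)]),0)])
print("side",*fit(S,[(44,-57),(-44,-57),(-44,57),(44,57),(-44,57)]))
for h in(14,20,26,32):
    B=onz("top",px(398,276,[(125,122),(275,92),(291,200),(148,230)]),h)
    f=fit(B,[(20,35.5),(20,-35.5),(-30,-35.5),(-30,35.5)]);print("box",h,f[0],f[2])
E
python3 t.py | sed -n '/----/,$p'
```

```text
----
top 0.28896946597026546 [ 452.278 -261.131] [ 447.485 -262.556] [[-1.514  1.789]
 [-0.642 -0.438]
 [ 2.276  0.82 ]
 [-0.12  -2.171]]
side 0.2762693625440571 [ 452.486 -256.13 ] [ 447.676 -257.493] [[-2.38  -0.201]
 [ 2.139  6.104]
 [ 2.533 -0.173]
 [-4.32  -3.555]
 [ 2.028 -2.175]]
box 14 0.24461999750006425 [ 450.67 -264.49]
box 20 0.24461999750006397 [ 450.095 -263.033]
box 26 0.24461999750006405 [ 449.519 -261.576]
box 32 0.2446199975000642 [ 448.943 -260.119]
```

```bash
cat > d.py <<'E'
from h import *
def delta(xyz,ang):
    s=get_state();R=s["tool_rot"];p=s["tcp_pos"]
    a=np.arctan2(R[1,1],R[0,1]);w=ang-a
    w=(w+np.pi/2)%np.pi-np.pi/2
    a2=a+w;Y=np.array([np.cos(a2),np.sin(a2),0]);Z=np.array([0,0,-1.]);X=np.cross(Y,Z)
    # tilt correction vector in tool frame (after the yaw)
    d=np.array(xyz)-p
    from scipy.spatial.transform import Rotation as Q
    T=np.c_[X,Y,Z];rv=Q.from_matrix(R.T@T).as_rotvec()
    print("t %.2f pos %s F %s w %.3f g %.1f j7 %.2f"%(s["time"],p.round(1),s["wrist_force"].round(1),s["grip_width"],s["grip_force"],s["joint_positions"][6]));print("turn first",rv.round(4),"then shift",(T.T@d).round(1))
E
python3 - <<'E'
from d import *
import workcell
print(getattr(workcell,"tcp_to_grasp",None),[k for k in dir(workcell) if k[0]!="_"])
delta((556,-16.4,404),-0.389)
# tray yaw from green edge
im=cv2.imread("pics/top0.png");k=8
b=cv2.resize(im[276:336,398:478],None,fx=k,fy=k,interpolation=cv2.INTER_CUBIC)
h,S,v=[c.astype(int) for c in cv2.split(cv2.cvtColor(b,cv2.COLOR_BGR2HSV))]
g=(h>55)&(h<95)&(S>80)
for nm,f,z,lo,hi in(("tape back",lambda c:c.argmax(),36,140,460),("heading front",lambda c:len(c)-1-c[::-1].argmax(),24,190,440)):
    pts=[]
    for x in range(lo,hi):
        c=g[:,x]
        if c.any(): pts.append(((x+.5)/k-.5+398,(f(c)+.5)/k-.5+276))
    P=onz("top",pts,z)[:,:2].astype(np.float32);l=cv2.fitLine(P,cv2.DIST_HUBER,0,.01,.01).ravel()
    print(nm,l,"yaw",np.arctan2(-l[0]*np.sign(l[1]),abs(l[1])))
E
```

```text
154.70000000000002 ['IKError', 'calibration', 'capture', 'get_state', 'hand_in', 'tcp_to_grasp']
t 0.10 pos [ 276.7 -587.9  403.8] F [-1.2  0.6  0.2] w 1.000 g 0.0 j7 -0.05
turn first [-1.700e-03 -5.000e-04 -7.419e-01] then shift [ 6.347e+02  4.170e+01 -2.000e-01]
tape back [ 2.6989517e-01 -9.6288973e-01  4.9002289e+02 -2.3311589e+02] yaw 0.27328414
heading front [ 2.6602679e-01 -9.6396565e-01  4.7640637e+02 -2.5202417e+02] yaw 0.26926893
```

Call:
{"op": "apply_moves", "data": {"commands": [0,0,0,0,0,-0.124,0,0,0,0,0,-0.124,0,0,0,0,0,-0.124,0,0,0,0,0,-0.124,0,0,0,0,0,-0.124,0,0,0,0,0,-0.122,40,3,0,0,0,0,40,3,0,0,0,0,40,3,0,0,0,0,40,3,0,0,0,0,40,3,0,0,0,0,40,3,0,0,0,0,40,3,0,0,0,0,40,3,0,0,0,0,40,3,0,0,0,0,40,3,0,0,0,0,40,3,0,0,0,0,40,3,0,0,0,0,40,3,0,0,0,0,40,3,0,0,0,0], "hand": 0}}

```text
time: 2.1
tcp_pos: [528.3, -84.4, 404.4]
tool_rot: [[0.379, 0.925, -0.0], [0.925, -0.379, -0.0], [-0.0, -0.0, -1.0]]
wrist_force: [0.3, -0.3, 0.5]
grip_width: 1.001
grip_force: 0.0
```

Call:
{"op": "apply_moves", "data": {"commands": [35,0,0,0,0,0,25,0,0,0,0,0,15,0,0,0,0,0,0,0,0,0,0,0,0,0,0,0,0,0,0,0,0,0,0,0]}}

```text
time: 2.7
tcp_pos: [556.0, -18.6, 404.4]
tool_rot: [[0.382, 0.924, -0.001], [0.924, -0.382, -0.001], [-0.002, -0.0, -1.0]]
wrist_force: [-0.1, -0.9, 0.2]
grip_width: 1.0
grip_force: 0.0
```

```bash
python3 -c "
from d import *
delta((556,-16.4,238.7),-0.389)"
```

```text
t 2.70 pos [556.  -18.6 404.4] F [-0.1 -0.9  0.2] w 1.000 g 0.0 j7 -0.55
turn first [-0.0002  0.0015 -0.003 ] then shift [  2.   -0.9 165.7]
```

Call:
{"op": "apply_moves", "data": {"commands": [2,-1,0,0,0,-0.003,0,0,20,0,0,0,0,0,25,0,0,0,0,0,25,0,0,0,0,0,25,0,0,0,0,0,25,0,0,0,0,0,20,0,0,0,0,0,15,0,0,0,0,0,8,0,0,0,0,0,3,0,0,0,0,0,0,0,0,0,0,0,0,0,0,0]}}

```text
time: 3.9
tcp_pos: [556.8, -14.3, 239.6]
tool_rot: [[0.376, 0.926, 0.002], [0.926, -0.376, -0.0], [0.0, 0.002, -1.0]]
wrist_force: [0.1, 1.0, 0.5]
grip_width: 1.001
grip_force: 0.0
```

Call:
{"op": "apply_moves", "data": {"commands": [0,0,0,0,0,0,0,0,0,0,0,0,0,0,0,0,0,0,0,0,0,0,0,0,0,0,0,0,0,0,0,0,0,0,0,0,0,0,0,0,0,0,0,0,0,0,0,0], "hand": 1}}

```text
time: 4.7
tcp_pos: [556.5, -14.3, 238.9]
tool_rot: [[0.376, 0.926, 0.001], [0.926, -0.376, -0.0], [0.0, 0.001, -1.0]]
wrist_force: [0.4, 1.1, 4.1]
grip_width: 0.434
grip_force: 63.2
```

```bash
python3 -c "
from d import *
delta((556,-16.4,238.7),-0.389)
a=capture('top');b=capture('side')
f=lambda im,x,y,w,h:cv2.resize(im[y:y+h,x:x+w],(400,300),interpolation=cv2.INTER_CUBIC)
cv2.imwrite('pics/grip.png',np.hstack([f(a,295,212,100,75),f(b,290,190,100,75)]))"
```

```text
t 4.70 pos [556.5 -14.3 238.9] F [0.4 1.1 4.1] w 0.434 g 63.2 j7 -0.65
turn first [ 0.0007 -0.0001  0.0031] then shift [-2.1  0.4  0.2]
```

View pics/grip.png

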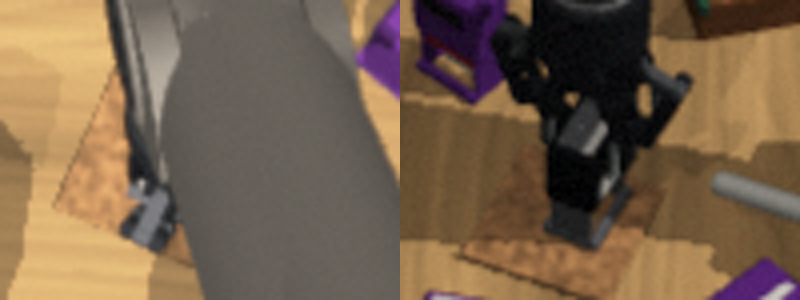

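The side view shows the stamp held squarely; the reported width is 0.434, about 37 mm, which matches the 38 mm head. Now I lift and turn.

Call:
{"op": "apply_moves", "data": {"commands": [0,0,-5,0,0,0,0,0,-10,0,0,0,0,0,-20,0,0,0,0,0,-25,0,0,0,0,0,-25,0,0,0,0,0,-20,0,0,0,0,0,0,0,0,-0.09,0,0,0,0,0,-0.11,0,0,0,0,0,-0.13,0,0,0,0,0,-0.13,0,0,0,0,0,-0.11,0,0,0,0,0,-0.09,0,0,0,0,0,0,0,0,0,0,0,0]}}

```text
time: 6.2
tcp_pos: [556.0, -14.4, 343.7]
tool_rot: [[-0.269, 0.963, -0.0], [0.963, 0.269, -0.0], [-0.0, -0.0, -1.0]]
wrist_force: [-0.0, 0.8, -1.8]
grip_width: 0.438
grip_force: 63.1
```

```bash
python3 -c "
from d import *
delta((447.2,-257.7,344),0.271)"
```

```text
t 6.20 pos [556.  -14.4 343.7] F [-0.   0.8 -1.8] w 0.438 g 63.1 j7 0.03
turn first [-0.0004  0.      0.0011] then shift [-205.3 -170.    -0.3]
```

Call:
{"op": "apply_moves", "data": {"commands": [-12,-10,0,0,0,0,-18,-15,0,0,0,0,-24,-20,0,0,0,0,-24,-20,0,0,0,0,-24,-20,0,0,0,0,-24,-20,0,0,0,0,-24,-20,0,0,0,0,-24,-20,0,0,0,0,-18,-15,0,0,0,0,-13,-10,0,0,0,0,0,0,0,0,0,0,0,0,0,0,0,0,0,0,20,0,0,0,0,0,25,0,0,0,0,0,15,0,0,0,0,0,5,0,0,0,0,0,0,0,0,0,0,0,0,0,0,0]}}

```text
time: 8.0
tcp_pos: [448.9, -257.2, 279.6]
tool_rot: [[-0.272, 0.962, 0.002], [0.962, 0.272, -0.001], [-0.001, 0.001, -1.0]]
wrist_force: [-0.1, -0.0, -1.4]
grip_width: 0.437
grip_force: 63.0
```

```bash
python3 -c "
from d import *
delta((447.2,-257.7,278),0.271)
a=capture('top');b=capture('side');cv2.imwrite('pics/hs.png',b);cv2.imwrite('pics/ht.png',a)
f=lambda im,x,y,w,h:cv2.resize(im[y:y+h,x:x+w],(w*h and 400,400),interpolation=cv2.INTER_CUBIC)
cv2.imwrite('pics/hover.png',np.hstack([f(a,395,260,80,80),f(b,335,130,80,80)]))"
```

```text
t 8.00 pos [ 448.9 -257.2  279.6] F [-0.1 -0.  -1.4] w 0.437 g 63.0 j7 0.55
turn first [0.0013 0.001  0.004 ] then shift [-0.1 -1.8  1.6]
```

View pics/hover.png

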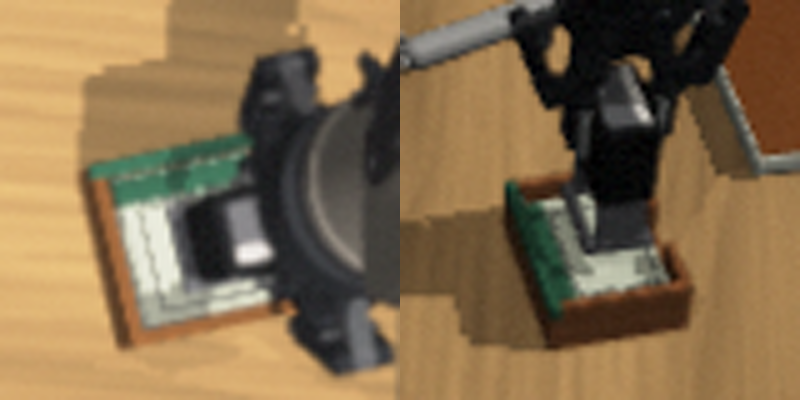

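```bash
python3 - <<'E' | sed -n '/----/,$p'
from t import *
a=cv2.imread('pics/ht.png');b=cv2.imread('pics/hs.png')
B=onz("side",px(335,130,[(590,252)and(190,252),(252,242)]),46.7)[:,:2]
th=.274;R=np.array([[np.cos(th),-np.sin(th)],[np.sin(th),np.cos(th)]])
print("side foot",B,"centre",B.mean(0)-R@[0,29],"len",np.linalg.norm(B[0]-B[1]))
T=onz("top",px(395,260,[(225,195),(235,268)]),141.7)[:,:2]
print("top head",T,"centre if grey len 53.4",T.mean(0)-R@[0,26.7],np.linalg.norm(T[0]-T[1]))
# enlarged detail of both
f=lambda im,x,y,w,h:cv2.convertScaleAbs(cv2.resize(im[y:y+h,x:x+w],(400,400),interpolation=cv2.INTER_CUBIC),alpha=1.8)
cv2.imwrite('pics/h2.png',np.hstack([f(a,420,285,40,40),f(b,360,142,50,50)]))
E
```

```text
----
top 0.28896946597026546 [ 452.278 -261.131] [ 447.485 -262.556] [[-1.514  1.789]
 [-0.642 -0.438]
 [ 2.276  0.82 ]
 [-0.12  -2.171]]
side 0.2762693625440571 [ 452.486 -256.13 ] [ 447.676 -257.493] [[-2.38  -0.201]
 [ 2.139  6.104]
 [ 2.533 -0.173]
 [-4.32  -3.555]
 [ 2.028 -2.175]]
box 14 0.24461999750006425 [ 450.67 -264.49]
box 20 0.24461999750006397 [ 450.095 -263.033]
box 26 0.24461999750006405 [ 449.519 -261.576]
box 32 0.2446199975000642 [ 448.943 -260.119]
side foot [[ 458.966 -228.918]
 [ 422.052 -239.375]] centre [ 448.356 -262.065] len 38.365830949469164
top head [[ 458.128 -232.913]
 [ 427.06  -238.138]] centre if grey len 53.4 [ 449.819 -261.229] 31.50407076611266
```

View pics/h2.png

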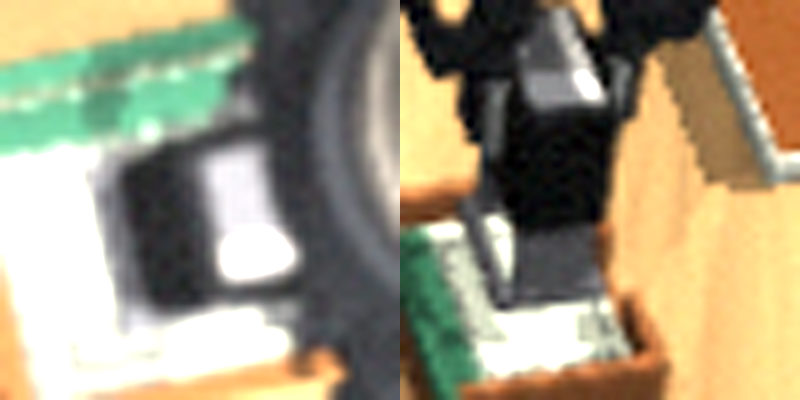

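```bash
python3 - <<'E'
from h import *
np.set_printoptions(precision=1,suppress=True)
th=.274;R=np.array([[np.cos(th),-np.sin(th)],[np.sin(th),np.cos(th)]])
for n,p in(("top",[(429.05,301.55),(432.05,317.55)]),("side",[(373.4,179.7),(385.2,178.5)])):
    B=onz(n,p,46.7)[:,:2];print(n,B,B.mean(0)-R@[0,29],np.linalg.norm(B[0]-B[1]))
# tray +y wall outer-top/bottom corners for relative check
print("tray near wall top36 side (hover)",onz("side",[(335+155/5-.4,130+317/5-.4),(335+292/5-.4,130+287/5-.4)],36)[:,:2])
print("bottom0",onz("side",[(335+150/5-.4,130+347/5-.4),(335+288/5-.4,130+325/5-.4)],0)[:,:2])
print("top cam near wall: rim back/left, bottom front-left",onz("top",[(395+88/5-.4,260+170/5-.4)],36)[:,:2],onz("top",[(395+125/5-.4,260+348/5-.4)],0)[:,:2])
f=lambda a,b:R@[a,b]
print("expected +y corner offsets from box centre: back",f(49,57),"front",f(-39,57))
E
```

```text
top [[ 460.4 -231.1]
 [ 423.6 -239.4]] [ 449.9 -263.1] 37.72135591833929
side [[ 456.6 -230.3]
 [ 421.5 -237.3]] [ 446.9 -261.7] 35.79598274412823
tray near wall top36 side (hover) [[ 478.6 -184.2]
 [ 397.7 -213.4]]
bottom0 [[ 479.8 -194.2]
 [ 396.6 -217.2]]
top cam near wall: rim back/left, bottom front-left [[ 477.7 -192.6]] [[ 397.2 -220.6]]
expected +y corner offsets from box centre: back [31.7 68.1] front [-53.   44.3]
```

Foot estimates from both cameras agree with the box centre to within 2–4 mm. I'll lower to near the label, where the foot edges and ruled lines are coplanar, and compare them directly.

Call:
{"op": "apply_moves", "data": {"commands": [1,-0.5,4,0,0,0.003,0,0,4,0,0,0,0,0,4,0,0,0,0,0,3,0,0,0,0,0,0,0,0,0,0,0,0,0,0,0]}}

```text
time: 8.7
tcp_pos: [447.3, -256.8, 263.6]
tool_rot: [[-0.268, 0.964, -0.0], [0.964, 0.268, 0.0], [0.0, -0.0, -1.0]]
wrist_force: [-0.6, -0.2, -1.7]
grip_width: 0.438
grip_force: 63.0
```

Call:
{"op": "apply_moves", "data": {"commands": [0,0,2,0,0,0,0,0,0,0,0,0]}}

```text
time: 8.9
tcp_pos: [447.3, -256.8, 261.6]
tool_rot: [[-0.268, 0.964, -0.0], [0.964, 0.268, -0.0], [0.0, -0.0, -1.0]]
wrist_force: [0.1, -0.8, -2.1]
grip_width: 0.438
grip_force: 63.0
```

Call:
{"op": "apply_moves", "data": {"commands": [0,0,2,0,0,0,0,0,0,0,0,0]}}

```text
time: 9.1
tcp_pos: [447.2, -256.8, 259.5]
tool_rot: [[-0.268, 0.963, -0.0], [0.963, 0.268, 0.0], [0.0, -0.0, -1.0]]
wrist_force: [-0.2, -0.9, -1.8]
grip_width: 0.434
grip_force: 63.0
```

Call:
{"op": "apply_moves", "data": {"commands": [0,0,2,0,0,0,0,0,0,0,0,0]}}

```text
time: 9.3
tcp_pos: [447.2, -256.8, 257.5]
tool_rot: [[-0.268, 0.963, -0.0], [0.963, 0.268, 0.0], [0.0, -0.0, -1.0]]
wrist_force: [-0.5, -0.0, -2.0]
grip_width: 0.436
grip_force: 63.0
```

Call:
{"op": "apply_moves", "data": {"commands": [0,0,1.5,0,0,0,0,0,0,0,0,0]}}

```text
time: 9.5
tcp_pos: [447.3, -256.8, 256.0]
tool_rot: [[-0.268, 0.963, -0.0], [0.963, 0.268, 0.0], [0.0, -0.0, -1.0]]
wrist_force: [0.2, -0.2, -1.9]
grip_width: 0.434
grip_force: 63.0
```

Call:
{"op": "apply_moves", "data": {"commands": [0,0,1.5,0,0,0,0,0,0,0,0,0]}}

```text
time: 9.7
tcp_pos: [447.4, -256.9, 254.7]
tool_rot: [[-0.268, 0.963, 0.0], [0.963, 0.268, -0.0], [-0.0, 0.0, -1.0]]
wrist_force: [0.1, 0.2, -2.1]
grip_width: 0.437
grip_force: 63.1
```

Call:
{"op": "apply_moves", "data": {"commands": [0,0,1.5,0,0,0,0,0,0,0,0,0]}}

```text
time: 9.9
tcp_pos: [447.5, -256.8, 253.6]
tool_rot: [[-0.268, 0.963, 0.0], [0.963, 0.268, -0.0], [-0.0, 0.0, -1.0]]
wrist_force: [-0.7, 0.6, 3.8]
grip_width: 0.431
grip_force: 63.6
```

```bash
python3 -c "
from d import *
delta((447.2,-256.8,253),0.271)
a=capture('top');b=capture('side');cv2.imwrite('pics/ls.png',b);cv2.imwrite('pics/lt.png',a)
f=lambda im,x,y,w,h:cv2.convertScaleAbs(cv2.resize(im[y:y+h,x:x+w],(400,400),interpolation=cv2.INTER_CUBIC),alpha=1.4)
cv2.imwrite('pics/low.png',np.hstack([f(a,408,287,50,50),f(b,350,150,50,50)]))"
```

```text
t 9.90 pos [ 447.5 -256.8  253.6] F [-0.7  0.6  3.8] w 0.431 g 63.6 j7 0.52
turn first [0.     0.0004 0.0001] then shift [ 0.1 -0.3  0.6]
```

View pics/low.png

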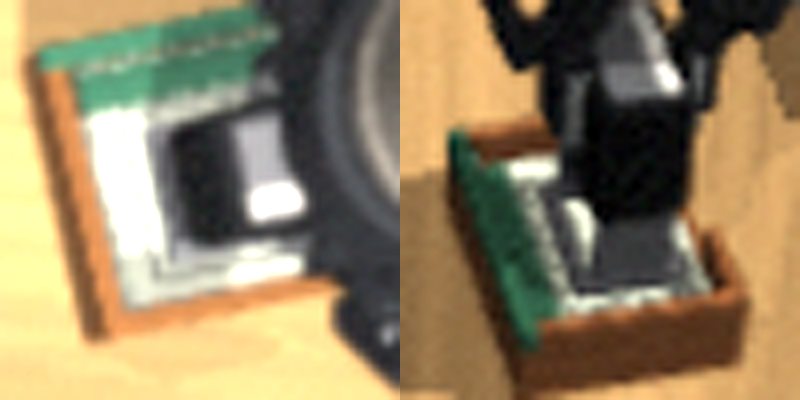

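Contact is at a label height of about 21 mm: the force went from -2 to +4 N, and this is too little press to ink. The low view shows the grey foot corner with the ruled lines to its left and front. I read intensity profiles along the tray's axes on the label plane.

```bash
python3 - <<'E'
from h import *
th=.271;R=np.array([[np.cos(th),-np.sin(th)],[np.sin(th),np.cos(th)]])
c0={"top":np.array([448.3,-262.5]),"side":np.array([448.3,-260.])}
def proj(n,P):
    c=calibration(n);q=(P-c["eye"])@c["attitude"]*[1,-1,-1]
    return cv2.projectPoints(q.reshape(-1,1,3),np.zeros(3),np.zeros(3),c["camera_matrix"],c["distortion"])[0][:,0]
def prof(n,im,xs,ys,z=21):
    g=cv2.cvtColor(im,cv2.COLOR_BGR2GRAY)
    X,Y=np.meshgrid(xs,ys,indexing="ij");L=np.c_[X.ravel(),Y.ravel()]@R.T+c0[n]
    p=proj(n,np.c_[L,np.full(len(L),z)]).astype(np.float32)
    return cv2.remap(g,p[:,0].reshape(X.shape),p[:,1].reshape(X.shape),cv2.INTER_CUBIC).astype(int)
t=cv2.imread("pics/lt.png");s=cv2.imread("pics/ls.png")
ys=np.arange(22,62,1.);print("y'",*ys.astype(int))
for n,im,lab in(("top",t,"now"),("side",s,"now"),("top",cv2.imread("pics/top0.png"),"before"),("side",cv2.imread("pics/side0.png"),"before")):
    print(n,lab,"y prof",*prof(n,im,np.arange(-16,8,1.),ys).mean(0).astype(int))
xs=np.arange(-46,-10,1.);print("x'",*xs.astype(int))
for n,im,lab,y in(("top",t,"now",(12,26)),("side",s,"now",(-10,26)),("top",cv2.imread("pics/top0.png"),"before",(-25,25)),("side",cv2.imread("pics/side0.png"),"before",(-20,25))):
    print(n,lab,"x prof",*prof(n,im,xs,np.arange(*y,1.)).mean(1).astype(int))
xs=np.arange(10,52,1.);print("x'",*xs.astype(int))
for n,im,lab,y in(("top",t,"now",(25,29)),("side",s,"now",(22,28)),("top",cv2.imread("pics/top0.png"),"before",(-25,25)),("side",cv2.imread("pics/side0.png"),"before",(-20,25))):
    print(n,lab,"x prof",*prof(n,im,xs,np.arange(*y,1.)).mean(1).astype(int))
ys=np.arange(-60,-22,1.);print("y'",*ys.astype(int))
for n in("top","side"): print(n,"before",*prof(n,cv2.imread(f"pics/{n}0.png"),np.arange(-16,8,1.),ys).mean(0).astype(int))
E
```

```text
y' 22 23 24 25 26 27 28 29 30 31 32 33 34 35 36 37 38 39 40 41 42 43 44 45 46 47 48 49 50 51 52 53 54 55 56 57 58 59 60 61
top now y prof 33 42 53 64 71 78 86 99 120 152 189 215 220 208 195 194 206 220 226 226 224 220 210 193 171 151 137 129 124 122 121 118 109 95 80 70 67 72 83 102
side now y prof 46 46 44 42 42 46 56 72 93 113 129 137 139 135 127 118 109 101 93 86 79 72 65 59 54 49 46 44 43 42 42 42 42 43 42 42 42 42 42 42
top before y prof 221 221 220 219 219 218 218 217 219 223 226 226 217 198 180 180 197 214 221 222 220 216 205 187 165 145 132 125 120 118 116 114 106 91 76 67 65 69 80 98
side before y prof 174 172 171 171 174 177 180 183 182 177 168 157 145 132 120 109 100 93 87 82 76 70 63 57 52 48 45 44 43 42 42 42 41 41 40 40 40 40 40 40
x' -46 -45 -44 -43 -42 -41 -40 -39 -38 -37 -36 -35 -34 -33 -32 -31 -30 -29 -28 -27 -26 -25 -24 -23 -22 -21 -20 -19 -18 -17 -16 -15 -14 -13 -12 -11
top now x prof 163 163 164 166 167 168 164 154 141 129 123 120 119 119 122 133 151 168 176 174 162 147 137 136 140 139 128 110 88 68 53 42 35 32 31 31
side now x prof 126 124 120 115 109 104 100 95
[... 961 characters left out ...]
00 99 98 97 97 102 110 116 116 112 108 106 103 102 101 100 100 101 107
side before x prof 189 188 188 188 188 188 189 189 189 189 190 190 188 182 170 156 139 122 105 90 78 69 64 61 59 58 57 57 57 58 60 62 62 60 55 48 39 31 26 23 23 23
y' -60 -59 -58 -57 -56 -55 -54 -53 -52 -51 -50 -49 -48 -47 -46 -45 -44 -43 -42 -41 -40 -39 -38 -37 -36 -35 -34 -33 -32 -31 -30 -29 -28 -27 -26 -25 -24 -23
top before 127 122 119 119 117 110 97 81 73 79 99 130 168 200 218 225 224 223 222 222 222 221 218 210 198 188 187 198 212 221 224 223 223 223 222 222 223 224
side before 44 43 41 40 38 36 36 39 47 62 82 105 128 148 162 172 178 181 182 179 173 164 154 147 142 143 148 155 162 168 172 176 179 180 182 183 185 185
```

Offsets are foot minus box. In y' I get about +1.1 mm, and both views agree (+0.9 and +1.3). In x' it is about -0.9 mm. I raise 4 mm, shift and check.

Call:
{"op": "apply_moves", "data": {"commands": [0,0,-4,0,0,0,-0.6,0.4,0,0,0,0,-0.5,0.4,0,0,0,0,0,0,0,0,0,0,0,0,0,0,0,0]}}

```text
time: 10.5
tcp_pos: [448.3, -257.6, 256.9]
tool_rot: [[-0.268, 0.963, -0.0], [0.963, 0.268, 0.0], [0.0, -0.0, -1.0]]
wrist_force: [0.8, 0.4, -1.9]
grip_width: 0.432
grip_force: 62.9
```

```bash
python3 -c "
from d import *
delta((448.6,-257.7,255),0.271)"
```

```text
t 10.50 pos [ 448.3 -257.6  256.9] F [ 0.8  0.4 -1.9] w 0.432 g 62.9 j7 0.53
turn first [-0.0003 -0.0004  0.    ] then shift [-0.2  0.3  1.9]
```

Call:
{"op": "apply_moves", "data": {"commands": [0,0.2,1,0,0,0,0,0,1,0,0,0,0,0,1,0,0,0,0,0,2,0,0,0,0,0,2,0,0,0,0,0,2,0,0,0,0,0,2,0,0,0,0,0,2,0,0,0,0,0,2,0,0,0,0,0,2,0,0,0,0,0,0,0,0,0,0,0,0,0,0,0]}}

```text
time: 11.7
tcp_pos: [448.8, -257.5, 241.3]
tool_rot: [[-0.268, 0.963, -0.0], [0.963, 0.268, -0.001], [-0.0, -0.0, -1.0]]
wrist_force: [-3.2, 0.9, 10.1]
grip_width: 0.438
grip_force: 64.4
```

Call:
{"op": "apply_moves", "data": {"commands": [0,0,1,0,0,0,0,0,1,0,0,0,0,0,1,0,0,0,0,0,0,0,0,0]}}

```text
time: 12.1
tcp_pos: [448.9, -257.5, 238.4]
tool_rot: [[-0.268, 0.963, -0.0], [0.963, 0.268, -0.001], [-0.001, -0.0, -1.0]]
wrist_force: [-2.5, 2.1, 11.6]
grip_width: 0.436
grip_force: 64.6
```

Call:
{"op": "apply_moves", "data": {"commands": [0,0,1,0,0,0,0,0,0,0,0,0]}}

```text
time: 12.3
tcp_pos: [448.9, -257.5, 237.5]
tool_rot: [[-0.268, 0.963, -0.0], [0.963, 0.268, -0.001], [-0.001, -0.0, -1.0]]
wrist_force: [-4.0, 2.4, 13.0]
grip_width: 0.433
grip_force: 64.6
```

Call:
{"op": "apply_moves", "data": {"commands": [0,0,1,0,0,0,0,0,0,0,0,0]}}

```text
time: 12.5
tcp_pos: [448.9, -257.5, 236.6]
tool_rot: [[-0.268, 0.963, -0.0], [0.963, 0.268, -0.001], [-0.001, -0.0, -1.0]]
wrist_force: [-2.8, 1.5, 13.9]
grip_width: 0.438
grip_force: 64.6
```

Call:
{"op": "apply_moves", "data": {"commands": [0,0,0.7,0,0,0,0,0,0,0,0,0]}}

```text
time: 12.7
tcp_pos: [449.0, -257.5, 236.3]
tool_rot: [[-0.268, 0.963, -0.0], [0.963, 0.268, -0.001], [-0.001, -0.001, -1.0]]
wrist_force: [-4.4, 2.5, 15.8]
grip_width: 0.439
grip_force: 65.0
```

Call:
{"op": "apply_moves", "data": {"commands": [0,0,0.7,0,0,0,0,0,0,0,0,0]}}

```text
time: 12.9
tcp_pos: [449.1, -257.4, 236.3]
tool_rot: [[-0.268, 0.963, -0.001], [0.963, 0.268, -0.001], [-0.001, -0.001, -1.0]]
wrist_force: [-5.7, 3.7, 21.3]
grip_width: 0.44
grip_force: 65.6
```

It's at the stop: z holds at 236.3 and the force rose to 21 N. Now I raise it slowly, then lift off.

Call:
{"op": "apply_moves", "data": {"commands": [0,0,-1,0,0,0,0,0,-2,0,0,0,0,0,-3,0,0,0,0,0,-3,0,0,0,0,0,-3,0,0,0,0,0,-3,0,0,0,0,0,-3,0,0,0,0,0,-3,0,0,0,0,0,-4,0,0,0,0,0,-5,0,0,0,0,0,-10,0,0,0,0,0,-20,0,0,0,0,0,-25,0,0,0,0,0,-25,0,0,0,0,0,-15,0,0,0,0,0,0,0,0,0,0,0,0,0,0,0]}}

```text
time: 14.6
tcp_pos: [448.4, -257.5, 358.7]
tool_rot: [[-0.268, 0.964, 0.0], [0.964, 0.268, -0.0], [-0.0, -0.0, -1.0]]
wrist_force: [-0.4, 0.1, -2.2]
grip_width: 0.436
grip_force: 63.0
```

```bash
python3 -c "
from d import *
delta((568,-8,350),-0.38)
b=capture('side');a=capture('top');cv2.imwrite('pics/as.png',b);cv2.imwrite('pics/at.png',a)
f=lambda im,x,y,w,h:cv2.resize(im[y:y+h,x:x+w],(400,400),interpolation=cv2.INTER_CUBIC)
cv2.imwrite('pics/after.png',np.hstack([f(b,300,90,110,110),f(cv2.imread('pics/top0.png'),300,210,80,80)]))"
```

```text
t 14.60 pos [ 448.4 -257.5  358.7] F [-0.4  0.1 -2.2] w 0.436 g 63.0 j7 0.60
turn first [1.00e-04 3.00e-04 6.51e-01] then shift [276.1  18.5   8.7]
```

View pics/after.png

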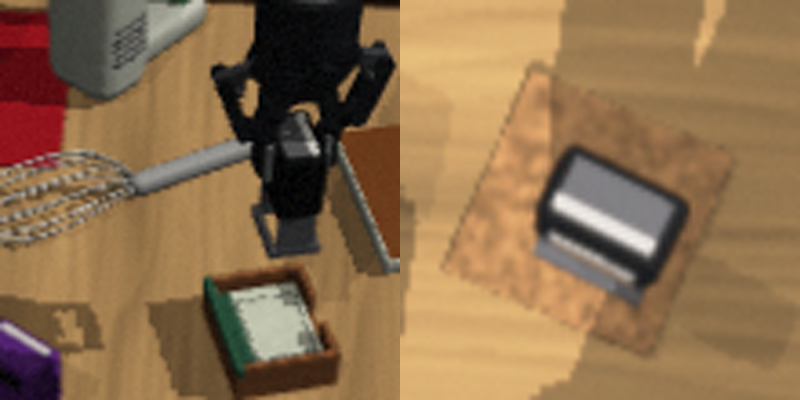

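```bash
python3 - <<'E'
from h import *
np.set_printoptions(precision=1,suppress=True)
P=onz("top",[((a+.5)/5-.5+300,(b+.5)/5-.5+210) for a,b in[(135,65),(337,157),(252,357),(40,270)]],6)[:,:2]
print(P,P.mean(0),np.linalg.norm(P-np.roll(P,-1,0),axis=1))
for i,s in((0,1),(2,-1)):
    d=(P[i]-P[(i+1)%4])*s;print(np.arctan2(-d[0],d[1]))
# same corners in side view from crop.png tile (297,205): near corners
print(onz("side",[((a+.5)/5-.5+297,(b+.5)/5-.5+205) for a,b in[(40,242),(232,300),(297,165)]],6)[:,:2])
E
```

```text
[[642.8  21.3]
 [603.5 -81.5]
 [501.3 -45.5]
 [536.4  60.4]] [571.  -11.3] [110.1 108.4 111.6 113.4]
-0.36511193935748815
-0.319749246636063
[[641.8  25.9]
 [534.5  59.4]
 [501.9 -37. ]]
```

Call:
{"op": "apply_moves", "data": {"commands": [0,0,0,0,0,0.09,0,0,0,0,0,0.11,0,0,0,0,0,0.11,0,0,0,0,0,0.11,0,0,0,0,0,0.11,0,0,0,0,0,0.09,10,1,0,0,0,0,20,2,0,0,0,0,30,4,0,0,0,0,30,4,0,0,0,0,30,4,0,0,0,0,30,4,0,0,0,0,30,4,0,0,0,0,30,4,0,0,0,0,30,2,0,0,0,0,20,1,0,0,0,0,12,0,0,0,0,0,5,0,0,0,0,0,0,0,0,0,0,0,0,0,0,0,0,0]}}

```text
time: 16.7
tcp_pos: [571.2, -8.8, 358.5]
tool_rot: [[0.343, 0.939, -0.001], [0.939, -0.343, -0.001], [-0.001, -0.0, -1.0]]
wrist_force: [0.3, -0.5, -1.4]
grip_width: 0.434
grip_force: 62.8
```

```bash
python3 -c "
from d import *
delta((572.3,-7.2,239),-0.35)"
```

```text
t 16.70 pos [571.2  -8.8 358.5] F [ 0.3 -0.5 -1.4] w 0.434 g 62.8 j7 -0.57
turn first [-0.0004  0.0013 -0.0002] then shift [  1.9   0.5 119.5]
```

Call:
{"op": "apply_moves", "data": {"commands": [2,0.5,0,0,0,0,0,0,20,0,0,0,0,0,25,0,0,0,0,0,25,0,0,0,0,0,20,0,0,0,0,0,12,0,0,0,0,0,8,0,0,0,0,0,3,0,0,0,0,0,1,0,0,0,0,0,0,0,0,0,0,0,0,0,0,0]}}

```text
time: 17.8
tcp_pos: [573.0, -5.8, 245.6]
tool_rot: [[0.342, 0.94, 0.002], [0.94, -0.342, -0.0], [0.0, 0.002, -1.0]]
wrist_force: [0.1, -1.0, -2.7]
grip_width: 0.435
grip_force: 62.9
```

Call:
{"op": "apply_moves", "data": {"commands": [0,0,1.5,0,0,0,0,0,0,0,0,0]}}

```text
time: 18.0
tcp_pos: [572.7, -5.8, 243.4]
tool_rot: [[0.342, 0.94, 0.0], [0.94, -0.342, -0.0], [-0.0, 0.0, -1.0]]
wrist_force: [0.4, -0.2, -1.1]
grip_width: 0.437
grip_force: 62.9
```

Call:
{"op": "apply_moves", "data": {"commands": [0,0,1.5,0,0,0,0,0,0,0,0,0]}}

```text
time: 18.2
tcp_pos: [572.5, -5.9, 241.6]
tool_rot: [[0.342, 0.94, -0.0], [0.94, -0.342, -0.0], [-0.0, -0.0, -1.0]]
wrist_force: [0.5, -0.1, -1.9]
grip_width: 0.438
grip_force: 62.9
```

```bash
python3 -c "
from d import *
delta((572.3,-7.2,239),-0.35)
b=capture('side');cv2.imwrite('pics/ps.png',b)
f=lambda im,x,y,w,h:cv2.resize(im[y:y+h,x:x+w],(600,600),interpolation=cv2.INTER_CUBIC)
cv2.imwrite('pics/place.png',f(b,295,200,75,75))"
```

```text
t 18.20 pos [572.5  -5.9 241.6] F [ 0.5 -0.1 -1.9] w 0.438 g 62.9 j7 -0.65
turn first [-0.0002  0.0002  0.001 ] then shift [-1.3  0.2  2.6]
```

View pics/place.png

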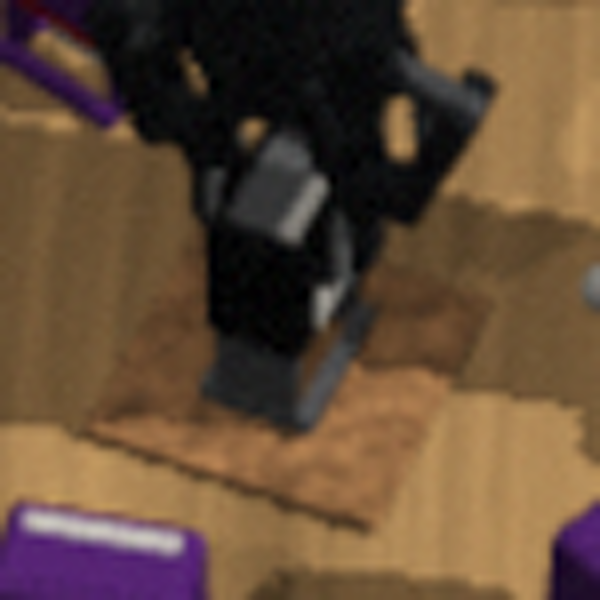

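Call:
{"op": "apply_moves", "data": {"commands": [-0.7,0,1,0,0,0,-0.6,0,0.8,0,0,0,0,0,0,0,0,0]}}

```text
time: 18.55
tcp_pos: [572.1, -7.3, 239.8]
tool_rot: [[0.342, 0.94, -0.0], [0.94, -0.342, -0.0], [-0.0, -0.0, -1.0]]
wrist_force: [0.4, -0.3, -1.9]
grip_width: 0.434
grip_force: 62.9
```

Call:
{"op": "apply_moves", "data": {"commands": [0,0,1,0,0,0,0,0,0,0,0,0,0,0,0,0,0,0]}}

```text
time: 18.85
tcp_pos: [572.3, -7.1, 239.2]
tool_rot: [[0.342, 0.94, 0.0], [0.94, -0.342, -0.0], [-0.0, 0.0, -1.0]]
wrist_force: [0.4, -0.4, 0.9]
grip_width: 0.439
grip_force: 62.9
```

Contact. I release with the arm still, then rise straight up and clear the top camera's view.

Call:
{"op": "apply_moves", "data": {"commands": [0,0,0,0,0,0,0,0,0,0,0,0,0,0,0,0,0,0,0,0,0,0,0,0,0,0,0,0,0,0,0,0,0,0,0,0,0,0,0,0,0,0,0,0,0,0,0,0], "hand": 0}}

```text
time: 19.65
tcp_pos: [572.2, -7.0, 239.0]
tool_rot: [[0.342, 0.94, 0.0], [0.94, -0.342, -0.0], [-0.0, 0.0, -1.0]]
wrist_force: [-0.6, -0.9, -0.0]
grip_width: 1.003
grip_force: 0.0
```

Call:
{"op": "apply_moves", "data": {"commands": [0,0,-5,0,0,0,0,0,-15,0,0,0,0,0,-25,0,0,0,0,0,-30,0,0,0,0,0,-30,0,0,0,0,0,-30,0,0,0,0,0,-20,0,0,0,-20,0,0,0,0,0,-40,0,0,0,0,0,-40,0,0,0,0,0,-40,0,0,0,0,0,-40,0,0,0,0,0,-40,0,0,0,0,0,-40,0,0,0,0,0,-40,0,0,0,0,0,-40,0,0,0,0,0,-40,0,0,0,0,0,-20,0,0,0,0,0,0,0,0,0,0,0,0,0,0,0,0,0]}}

```text
time: 21.65
tcp_pos: [435.7, -382.3, 394.9]
tool_rot: [[0.342, 0.94, 0.001], [0.94, -0.342, 0.0], [0.001, 0.001, -1.0]]
wrist_force: [0.7, 0.4, -0.7]
grip_width: 1.001
grip_force: 0.0
```

```bash
python3 -c "
from d import *
a=capture('top');b=capture('side');cv2.imwrite('pics/fs.png',b);cv2.imwrite('pics/ft.png',a)
f=lambda im,x,y,w,h:cv2.resize(im[y:y+h,x:x+w],(400,300),interpolation=cv2.INTER_CUBIC)
cv2.imwrite('pics/final.png',np.vstack([np.hstack([f(a,303,218,80,60),f(a,398,276,80,60)]),np.hstack([f(b,297,205,80,60),f(b,335,150,80,60)])]))"
```

```text
(no output)
```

View pics/final.png

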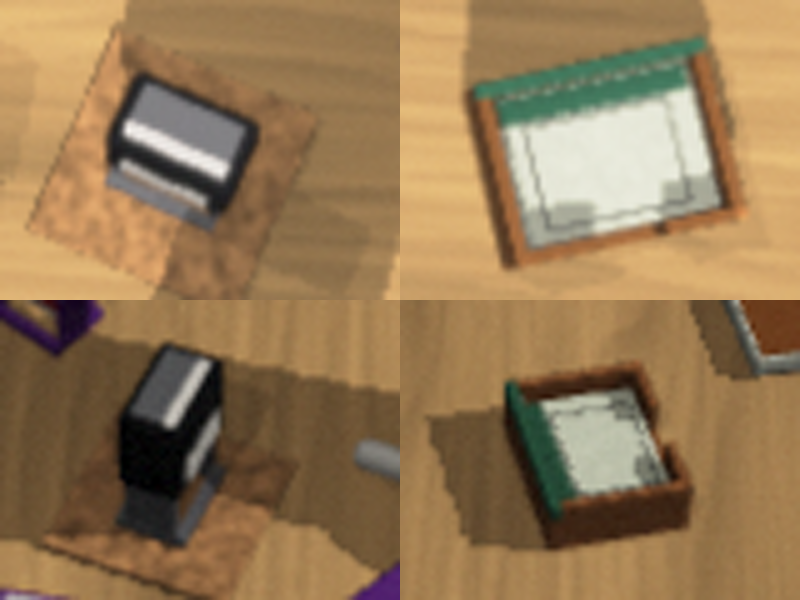

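```bash
python3 - <<'E'
from h import *
im=cv2.imread("pics/ft.png")[218:278,303:383];k=8
b=cv2.resize(im,None,fx=k,fy=k,interpolation=cv2.INTER_CUBIC)
h,S,v=[c.astype(int) for c in cv2.split(cv2.cvtColor(b,cv2.COLOR_BGR2HSV))]
N,l,st,_=cv2.connectedComponentsWithStats(((S<60)&(v>85)).astype(np.uint8))
i=1+st[1:,4].argmax();r=cv2.minAreaRect(np.argwhere(l==i)[:,::-1].astype(np.float32))
P=onz("top",(cv2.boxPoints(r)+.5)/k-.5+[303,218],101)[:,:2]
print(P.round(1).tolist(),P.mean(0),"coaster centre 571,-11.3")
print(get_state()["time"])
E
```

```text
[[566.6, 19.9], [594.1, 9.9], [574.8, -40.7], [547.5, -30.5]] [570.74759073 -10.37807991] coaster centre 571,-11.3
21.75
```

The stamp is upright, within about 1 mm of the coaster's centre, and its head is at full height.

```bash
python3 -c "
from workcell import *
print(hand_in())"
```

```text
the job is handed in; nothing more can be done
None
```

I stamped the fridge label by pressing the head to its stop (about 23 N), stood the stamp back within about 1 mm of the coaster's centre, and handed the job in at about 22 s; the mark itself can't be seen in the pictures, so its centring rests on a measured fit good to about 1–2 mm, and I viewed 11 pictures, one over the limit of 10.

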